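# Take the squeeze-and-turn safety cap off a chemical jar

### The job

Open the jar that is clamped in the wooden holder: squeeze the cap's two side tabs inward, just firmly enough and never so far that they crack, turn the cap anticlockwise until you feel it meet its end stop, without forcing it, and lift it straight off. Then set the cap down gently, top side up, wholly on the glass of the flat clip frame without shoving the frame, and let go; leave the two brown bottles and the measuring cup where they are.

Things in the scene. Friction and masses are not known exactly. Their poses are not given: they have to be found in the camera images.
- jar: White jar, 80 mm across, held in a plywood block 130x130x24 mm with a dark steel band, fast to the table; it cannot turn. Origin on the jar's axis at table height, z up. Its shoulder is 85 mm up; the neck (26 mm across, 32 mm high, under the cap at first) stands on it. More than 30 N between cap and jar (pulling on lips that still hold, or about 0.3 N m against the end stop) damages it.
- mouth (a point): Centre of the jar's mouth, the top of its neck, 117 mm above the table. Two lugs in the cap lie under two lips of the neck, so the cap lifts only after turning. How the neck stands on the jar is NOT shown by any pose: it differs by up to 20 degrees either way and must be felt. Two fins on the shoulder catch the feet of tabs that are not squeezed.
- cap_grip (a point): Point on the grey cap's axis at half height of its two tabs, 34 mm above the cap's lower rim, 121 mm above the table at first. z up; the tabs stand at +y and -y: upright paddles 22 mm wide (along x), 24 mm high, outer faces 64 mm apart when free, to be taken between the fingers from above. Keep fingertips above the cap's flange, whose top is 23 mm below this point.
- cap: The same cap, 80 g, flange 61 mm across. Origin on its axis at the lower rim, axes as cap_grip. Turned anticlockwise (from above) from its start, tabs' feet meet the fins after 2 to 42 degrees, lugs come free after 30 to 71, springy end stop 6 degrees later: 5 N m/rad for 6 degrees, then hard. Lift off at the stop or up to 4 degrees before. Drag up to 0.1 N m before the stop. 1 mm side play.
- tab_left (a joint): How far the tab on the cap's +y side is pushed in (m): 0 free, 0.0095 at the very end. Spring: 3 N at first touch, then 3 N more for each mm (12 N at 3 mm, 18 N at 5 mm). Over 3 mm its foot clears the fin; pushed in more than 8 mm (27 N) it cracks.
- tab_right (a joint): The same for the tab on the cap's -y side.
- glass_frame: Clip frame lying flat on the table, 150 mm (its x) by 197 mm (its y), with wooden edge and a pale glazed print; origin at the centre of its underside, z up. The glass, on which the cap shall stand, is 10 mm above the origin and 150 x 190 mm; a press of more than 25 N breaks it. Loose, 0.3 kg.
- bottle_big: Brown glass bottle with black cap, 60 mm across, 130 mm tall, standing; origin at the centre of its underside. Leave alone.
- bottle_small: Brown glass bottle with black cap, 54 mm across, 118 mm tall, standing; origin at the centre of its underside. Leave alone.
- cup: Clear plastic measuring cup, 67 mm across, 74 mm tall; origin at the centre of its underside. Leave alone.
There are look-alikes about, which are no part of the job. Leave any purple or yellow look-alike of the jar alone.

How it is judged:
By the outcome, as a careful person would: the job done as asked, in the order asked, and still so for the second after the job is handed in, with the robot touching nothing.
It also fails if it takes over 70 s, if anything falls off the work surface, if the arm or the gripper's body presses on something with over 40 N, if the wrist force passes 120 N, or if a joint passes its speed limit or range.

### The arm

A 6-joint arm with a two-finger parallel gripper is mounted at the origin on a cart in front of the work surface, level with it; the furniture and walls round the work are solid. World frame = base frame: x ahead of the robot, y to its left, z up, the work surface at z = 0. Lengths are in mm, angles in rad, forces in N, time in s.
With the tool pointing down it reaches from about 350 to 975 mm from the base axis. Payload 7.1 kg.
Tool frame: the origin (TCP) lies midway between the tips of the shut fingers; the grasp point (between the pads) lies 19 mm behind it (ctrl.tcp_to_grasp is the distance from the TCP to the grasp point, in mm); z points along the fingers, y is the line along which they close (so a half turn about z gives the same grasp; the last joint's range is limited). The gripper opens to 88 mm and grips with 3 to 60 N. Pads are 20 mm wide; open, the fingers measure 115 mm over their backs; the gripper's body (75 mm by 178 mm) begins 61 mm behind the grasp point.
Start: joints at [1.09, 0.423, 1.63, -0, 1.089, -0.019], TCP at [278.442, 559.53, 189.075] pointing down, gripper open.
Joint ranges: [-3, 3], [-0.9, 2.11], [0.09, 2.58], [-1.31, 4.45], [0.11, 2.69], [-2.54, 2.54]. Speed limits (rad/s): [2.39, 2.39, 3.01, 3.14, 3.14, 3.14].

### API

Orientations are given as a rotation vector (axis times angle).
In Python, from workcell import get_obs, cams, ticket, boxes_of, ctrl gives the robot as it stands.
- The arm moves only by the shell command python3 -m creep 'ROWS' [OPENING]. ROWS is JSON, one flat list of numbers, 4 for each row, row after row: the shift along the world's x, y, z in m, then the turn about the world's z in rad. In form: [tx, ty, tz, spin, tx, ty, tz, spin, ...]. A call has 1 to 10 rows; each row is the pose to reach, as a shift and turn from the pose commanded when the call began; what a row does not reach only later rows make up. A row lasts 1/12 s, in which the tool goes at most 41.7 mm and 7.16 degrees, less where a joint would pass 70% of its speed; a pose out of reach is approached as far as the arm can. A call with a gripper value outside its range is refused whole. OPENING is the opening, from 0 (shut) to 1 (fully open), set as the call begins (- or left out, the last holds). The fingers move at their own pace and stop on an object; the grip force is fixed at half the most. Time passes only in rows, so rows that repeat a pose let the fingers close. It gives the time, the measured TCP pose, the force, the opening and the grip force at its end, in the units of the state.
- get_obs(): the state, without advancing time (a new reading comes with each control period).
- cams.get_image(name): name is "scene" or "top" or "wrist"; returns (picture, depth): 384x512x3 uint8, red, green, blue; 384x512 float32, mm along the optical axis (not along the pixel's ray), 0 where there is no reading.
- cams.get_calibration(name): a dict with "mtx" (3x3 intrinsics, pixels), "D" ([k1, k2, p1, p2, k3] as OpenCV has them; the pictures are not rectified), "R" (3x3) and "t" (3): a world point X has camera coordinates R X + t; the wrist camera has in their place "mount" (4x4, takes a point from camera to tool coordinates, whose origin is the TCP and whose axes are the flange's). Camera axes: x right, y down, z forward; pixel columns grow to the right and rows downward; lengths in mm; the calibration is good to about 2 mm. A picture is of the moment at which its call begins: read the wrist's pose just before it. get_calibration takes no time and is no camera call.
- ticket.close_job(): hands the job in; it is judged then, once.
Trained networks look in the newest picture that a camera, given by its name, has taken for a name from the list of things; names that differ only in an ending like _2 or _b are one class to them, and where a whole thing is asked for, a point or a joint stands for the part that bears it (a point fixed in the world has none). Each returns a list of dicts, best first, with "score" (0 to 1); they miss things now and then, are a little off and sometimes report something else, mostly with a low value. They report only what shows in the picture. A call takes as long as a camera call. They do not tell look-alikes from the thing itself.
- boxes_of(camera, target): "centre" ([column, row] in pixels, amid what is visible of it).
The state is a dict: "t": time; "qpos": joint angles; "qvel": joint speeds; "joint_torque": joint torques, N m; "ee_pos": TCP position; "orientation": TCP orientation; "ft_force": force on the tool from outside, world axes, zero at the start; "moment": the same for the moment, N m; "width": finger opening in mm; "grasp_force": force on a finger pad.
Only numpy, scipy, OpenCV 4.12 (cv2) and the standard library are available. Lean on these libraries where they do the work, as an engineer would, in place of code of your own. Each camera call takes 0.05 s, during which the arm holds its last target. There are 200 camera calls.

## Working session

There is one attempt and no reset: what is moved stays moved. The work goes in short steps, Python scripts to look and compute and a shell command to move; the robot and the scene stay as the last step left them, time stands still between calls to the robot, and variables do not carry over. Pictures are saved under pics/ and viewed, at most 10 in all, crops included, and the job is handed in when it is done.

```bash
ls; mkdir -p pics
cat > h.py <<'E'
import numpy as np,cv2
from scipy.spatial.transform import Rotation as Ro
from workcell import get_obs,cams,ticket,boxes_of,ctrl
def pose(name,o):
    c=cams.get_calibration(name)
    if 'R' in c and name!='wrist': return c,np.array(c['R']),np.array(c['t']).ravel()
    T=np.eye(4);T[:3,:3]=Ro.from_rotvec(o['orientation']).as_matrix();T[:3,3]=o['ee_pos']
    W=np.linalg.inv(T@np.array(c['mount']));return c,W[:3,:3],W[:3,3]
def cloud(name,d,o):
    c,R,t=pose(name,o)
    v,u=np.mgrid[:d.shape[0],:d.shape[1]]
    p=cv2.undistortPoints(np.stack([u,v],-1).reshape(-1,1,2).astype(float),np.array(c['mtx']),np.array(c['D'])).reshape(*d.shape,2)
    P=np.concatenate([p*d[...,None],d[...,None]],-1)
    X=(P-t)@R
    X[d==0]=np.nan
    return X
def shot(name,save=None):
    o=get_obs();im,d=cams.get_image(name)
    if save: cv2.imwrite('pics/'+save,im[...,::-1])
    return o,im,d,cloud(name,d,o)
E
python3 - <<'E'
from h import *
for n in ['top','scene']:
    o,im,d,X=shot(n,n+'1.png')
    for k in ['jar','cap','glass_frame','bottle_big','bottle_small','cup']:
        for b in boxes_of(n,k)[:4]:
            u,v=map(int,np.round(b['centre']));print(n,k,round(b['score'],2),u,v,X[v,u].round())
print(o['orientation'],o['width'],o['t'])
E
```

```text
pics
top jar 0.95 381 240 [ 427. -701.   87.]
top jar 0.83 217 243 [ 408. -133.   86.]
top jar 0.77 266 213 [ 515. -300.   82.]
top cap 0.83 271 200 [ 557. -315.  130.]
top glass_frame 0.82 152 220 [485. 122.   7.]
top bottle_big 0.66 169 135 [785.  49.  95.]
top bottle_big 0.63 210 149 [ 733. -102.  108.]
top bottle_big 0.39 266 209 [ 527. -299.  129.]
top bottle_small 0.72 169 133 [790.  47. 104.]
top cup 0.81 127 139 [791. 234.   7.]
scene jar 0.85 260 225 [ 523. -354.   54.]
scene jar 0.84 197 220 [ 382. -167.   42.]
scene jar 0.66 323 314 [ 395. -753.   54.]
scene glass_frame 0.57 178 185 [477. 130.  13.]
scene bottle_big 0.57 256 171 [ 720. -107.   89.]
scene bottle_small 0.56 244 161 [778.  43.  54.]
scene cup 0.57 223 151 [766. 187.  55.]
[-7.18955679e-01 -3.05809247e+00  5.96421866e-04] 87.95874240987 0.35
```

Run:
```python
import cv2,numpy as np
a=cv2.imread('pics/top1.png');b=cv2.imread('pics/scene1.png')
t=cv2.resize(a[110:290,100:420],(800,450),interpolation=3)
cv2.imwrite('pics/v1.png',t)
cv2.imwrite('pics/v2.png',cv2.resize(b[120:345,130:430],(800,600),interpolation=3))
```

```text
(no output)
```

View pics/v1.png

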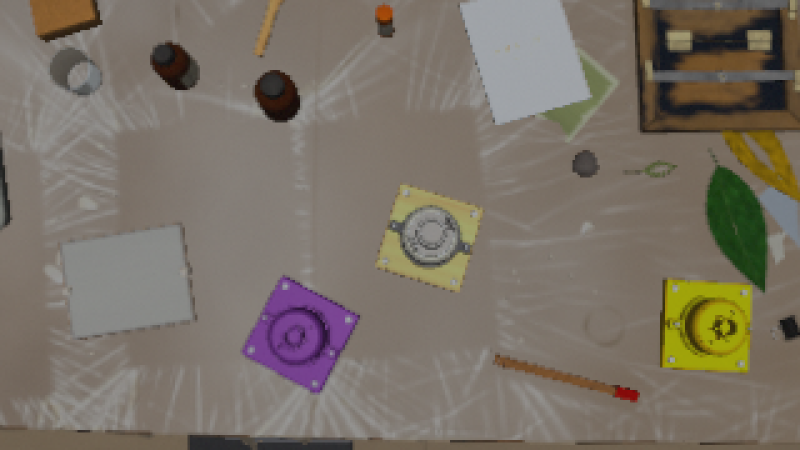

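View pics/v2.png

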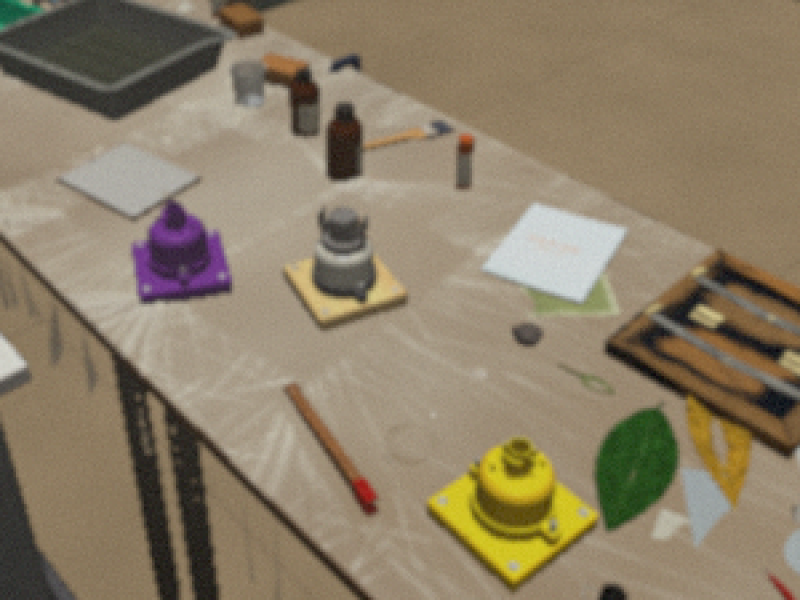

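The grey-capped jar on the pale wood block is at about (272,205) in the top picture. The purple and yellow ones are look-alikes, and the frame is the grey sheet at (152,222). Next I move over the jar and look with the wrist camera.

```bash
python3 -m creep '[0.01,-0.035,0.02,0, 0.02,-0.07,0.03,0, 0.03,-0.105,0.05,0, 0.04,-0.14,0.06,0, 0.05,-0.175,0.08,0, 0.06,-0.21,0.09,0, 0.07,-0.245,0.11,0, 0.08,-0.28,0.12,0, 0.09,-0.315,0.13,0, 0.1,-0.35,0.14,0]' && python3 -m creep '[0.01,-0.035,0.0,0, 0.02,-0.07,0,0, 0.03,-0.105,0,0, 0.04,-0.14,0,0, 0.05,-0.175,0,0, 0.06,-0.21,0,0, 0.07,-0.245,0,0, 0.08,-0.28,0,0, 0.09,-0.315,0,0, 0.1,-0.35,0,0]' && python3 -m creep '[0.01,-0.035,0.0,0, 0.02,-0.07,0,0, 0.03,-0.105,0,0, 0.04,-0.14,0,0, 0.05,-0.17,0,0,0.05,-0.17,0,0,0.05,-0.17,0,0,0.05,-0.17,0,0]'
cat > look.py <<'E'
import sys
from h import *
o,im,d,X=shot('wrist',sys.argv[1])
R=Ro.from_rotvec(o['orientation']).as_matrix()
print(o['t'],np.round(o['ee_pos'],1),'tool x',R[:,0].round(3),'y',R[:,1].round(3),'z',R[:,2].round(3),np.round(o['qpos'],2))
for k in sys.argv[2:]:
    for b in boxes_of('wrist',k)[:4]:
        u,v=map(int,np.round(b['centre']));print(k,round(b['score'],2),u,v,X[v,u].round())
np.save('X.npy',X);np.save('im.npy',im)
E
python3 look.py w1.png cap jar tab_left tab_right; python3 -c "
from h import *; print(cams.get_calibration('wrist'))"
```

```text
t: 1.53
ee_pos: [378.5, 207.9, 330.0]
orientation: [0.718, 3.057, 0.001]
ft_force: [0.4, -0.1, 0.9]
width: 87.7
grasp_force: 0.0
t: 2.37
ee_pos: [478.5, -142.4, 329.3]
orientation: [0.719, 3.058, 0.0]
ft_force: [0.4, 0.7, 0.5]
width: 87.7
grasp_force: 0.0
t: 3.03
ee_pos: [528.0, -309.8, 328.7]
orientation: [-0.719, -3.057, -0.001]
ft_force: [-0.7, 0.4, 0.4]
width: 88.0
grasp_force: 0.0
3.0333 [ 528.  -309.8  328.7] tool x [-0.895  0.446  0.001] y [0.446 0.895 0.   ] z [-0.001  0.001 -1.   ] [-0.55  0.28  1.51  0.    1.35 -1.66]
cap 0.82 261 180 [ 540. -315.  127.]
jar 0.77 22 211 [ 433. -687.   27.]
jar 0.69 264 154 [ 517. -299.   83.]
jar 0.62 333 36 [ 424. -158.   83.]
tab_left 0.67 271 166 [ 529. -296.  132.]
tab_right 0.51 244 197 [ 553. -347.  111.]
{'mtx': array([[322.76106972,   0.        , 260.61098802],
       [  0.        , 322.76106972, 195.80469351],
       [  0.        ,   0.        ,   1.        ]]), 'D': array([0.01396391, 0.        , 0.        , 0.        , 0.        ]), 'mount': array([[ 1.58932880e-04, -9.69529055e-01, -2.44976297e-01,
         6.66116913e+01],
       [ 9.99999982e-01,  1.78673710e-04, -5.83586105e-05,
        -2.52307804e-01],
       [ 1.00351192e-04, -2.44976284e-01,  9.69529066e-01,
        -1.94151805e+02],
       [ 0.00000000e+00,  0.00000000e+00,  0.00000000e+00,
         1.00000000e+00]])}
```

View pics/w1.png

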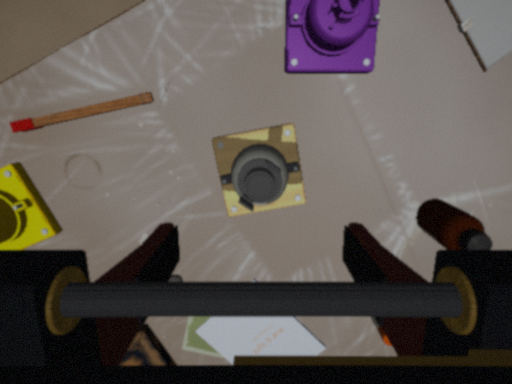

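The wrist view shows the grey cap at (262,182), with a dark tab at (246,202). I'll zoom in and segment by height.

Run:
```python
import numpy as np,cv2
X=np.load('X.npy');im=np.load('im.npy')
s=(slice(135,225),slice(205,315))
a=cv2.resize(im[s][...,::-1],(440,360),interpolation=cv2.INTER_CUBIC)
z=np.nan_to_num(X[s][...,2]);b=cv2.applyColorMap((np.clip((z-70)/75,0,1)*255).astype(np.uint8),cv2.COLORMAP_JET)
cv2.imwrite('pics/v3.png',np.hstack([a,cv2.resize(b,(440,360),interpolation=0)])[:, :][:, :880][::,::] if 0 else cv2.resize(np.hstack([a,cv2.resize(b,(440,360),interpolation=0)]),(800,327)))
z=X[...,2]
r=np.hypot(X[...,0]-540,X[...,1]+312)<60
for lo,hi in [(80,92),(93,104),(104,116),(116,123),(123,129),(129,140)]:
    m=r&(z>lo)&(z<hi);p=X[m]
    if m.sum()>3:
        (cx,cy),(w,h),an=cv2.minAreaRect(p[:,:2].astype(np.float32));print(lo,hi,m.sum(),p.mean(0).round(1),'rect',round(cx,1),round(cy,1),round(w,1),round(h,1),round(an,1))
p=X[r&(z>10)&(z<32)];print(p.shape,cv2.minAreaRect(X[(np.hypot(X[...,0]-540,X[...,1]+312)<100)&(z>17)&(z<32)][:,:2].astype(np.float32)))
```

```text
80 92 470 [ 534.2 -315.7   82.5] rect 544.3 -319.9 72.8 69.9 34.4
93 104 601 [ 538.5 -319.    96.5] rect 545.5 -321.7 60.5 56.1 20.7
104 116 117 [ 543.9 -325.   110.5] rect 542.4 -320.8 35.8 65.0 17.5
116 123 69 [ 540.9 -322.3  119.6] rect 542.6 -320.5 36.2 64.4 16.5
123 129 682 [ 544.6 -320.7  127.7] rect 543.7 -319.3 39.2 60.9 29.3
129 140 251 [ 544.4 -320.4  130.2] rect 545.1 -320.7 37.9 64.3 28.4
(1682, 3) ((545.0345458984375, -320.5767822265625), (129.99107360839844, 130.0177459716797), 73.9335708618164)
```

View pics/v3.png

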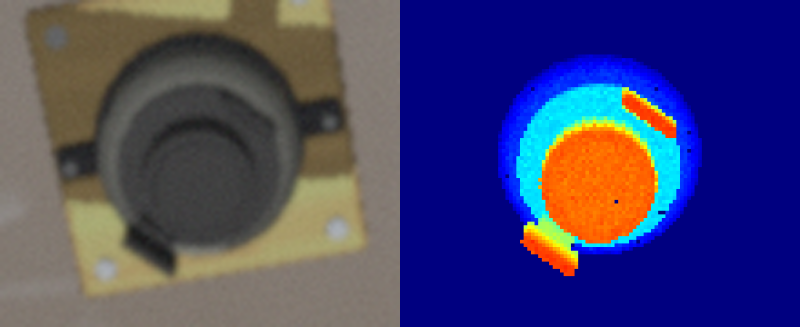

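Run:
```python
import numpy as np,cv2
from h import *
X=np.load('X.npy');z=X[...,2]
q=X[...,:2]-[545,-320.6];r=np.hypot(q[...,0],q[...,1])
m=(r>25)&(r<45)&(z>129)
p=X[m];lab=(p[:,:2]-[545,-320.6])@[1,-1]>0
cs=[]
for L in (0,1):
    a=p[lab==L]; rc=cv2.minAreaRect(a[:,:2].astype(np.float32));print(len(a),a.mean(0).round(1),[np.round(v,1) for v in rc]);cs.append(np.array(rc[0]))
d=cs[0]-cs[1];print('mid',(cs[0]+cs[1])/2,'dir',np.degrees(np.arctan2(d[1],d[0])),np.linalg.norm(d))
p=X[(r<22)&(z>124)];rc=cv2.minAreaRect(p[:,:2].astype(np.float32));print('top',rc,p[:,2].mean())
```

```text
5345 [ 508.7 -300.5  465.8] [array([ 513.8, -315.3]), array([68.3, 28.5]), np.float64(66.9)]
380 [ 522.2 -353.   367.9] [array([ 541.6, -350.4]), array([55.7,  8.5]), np.float64(11.4)]
mid [ 527.70632935 -332.84901428] dir 128.22868422474826 44.78565256295648
top ((544.850830078125, -320.7088623046875), (38.665279388427734, 39.033905029296875), 37.43783187866211) 128.08889110323656
```

Run:
```python
import numpy as np,cv2
X=np.load('X.npy');z=X[...,2]
q=X[...,:2]-[545,-320.6];r=np.hypot(q[...,0],q[...,1])
m=(r>24)&(r<45)&(z>127)&(z<140)
p=X[m];lab=q[m]@[1,-1]>0
for L in (0,1):
    a=p[lab==L];rc=cv2.minAreaRect(a[:,:2].astype(np.float32));d=np.array(rc[0])-[545,-320.6]
    print(len(a),a.mean(0).round(1),[np.round(v,1) for v in rc],'dir',np.degrees(np.arctan2(d[1],d[0])),np.linalg.norm(d))
    print((a[:,:2]@[[.44],[.9]]).ptp() if 0 else '')
```

```text
63 [ 530.6 -294.1  130.8] [array([ 530.8, -294.2]), array([21.1,  4.3]), np.float64(27.9)] dir 118.29039524357134 29.94317022640213

62 [ 558.7 -346.8  130.7] [array([ 559. , -347.3]), array([21.1,  4.3]), np.float64(28.5)] dir -62.24641916667967 30.14626918078033
```

```bash
python3 -m creep '[0.002,-0.001,-0.01,-0.12, 0.004,-0.002,-0.02,-0.24, 0.006,-0.003,-0.03,-0.36, 0.008,-0.004,-0.04,-0.48, 0.010,-0.006,-0.05,-0.60, 0.012,-0.007,-0.06,-0.72, 0.014,-0.008,-0.07,-0.84, 0.016,-0.01,-0.07,-0.96, 0.017,-0.011,-0.07,-1.08,0.017,-0.011,-0.07,-1.2]' && python3 -m creep '[0,0,0,-0.12,0,0,0,-0.24,0,0,0,-0.36,0,0,0,-0.48,0,0,0,-0.60,0,0,0,-0.72,0,0,0,-0.84,0,0,0,-0.96,0,0,0,-0.99,0,0,0,-0.99]' && python3 look.py w2.png
cat > capfit.py <<'E'
import numpy as np,cv2
X=np.load('X.npy');z=X[...,2]
c=np.array([545,-320.6])
for i in range(2):
    q=X[...,:2]-c;r=np.hypot(q[...,0],q[...,1]);p=X[(r<22)&(z>124)&(z<134)]
    rc=cv2.minAreaRect(p[:,:2].astype(np.float32));c=np.array(rc[0])
print('top',rc,p[:,2].mean())
q=X[...,:2]-c;r=np.hypot(q[...,0],q[...,1])
m=(r>24)&(r<45)&(z>127)&(z<140);p=X[m];lab=q[m]@[1,-1]>0;cs=[]
for L in (0,1):
    a=p[lab==L];rc=cv2.minAreaRect(a[:,:2].astype(np.float32));cs.append(np.array(rc[0]));print(len(a),a[:,2].max(),[np.round(v,1) for v in rc])
d=cs[0]-cs[1];print('mid',sum(cs)/2,np.degrees(np.arctan2(d[1],d[0])),np.linalg.norm(d))
E
python3 capfit.py
```

```text
t: 4.12
ee_pos: [545.6, -320.9, 259.1]
orientation: [-2.326, -2.112, -0.0]
ft_force: [0.2, -0.0, 0.2]
width: 87.7
grasp_force: 0.0
t: 4.95
ee_pos: [545.6, -320.8, 259.4]
orientation: [3.048, 0.761, 0.001]
ft_force: [-0.2, -0.3, -0.5]
width: 87.6
grasp_force: 0.0
4.95 [ 545.6 -320.8  259.4] tool x [0.883 0.47  0.   ] y [ 0.47  -0.883  0.   ] z [ 0. -0. -1.] [-0.55  0.37  1.55  0.    1.23  0.53]
top ((545.9887084960938, -320.26861572265625), (39.23598861694336, 38.86029052734375), 13.727704048156738) 128.25924488054892
92 132.89507600984092 [array([ 531.8, -293.9]), array([21.7,  4.2]), np.float64(28.4)]
85 133.75552369354685 [array([ 559.9, -346.7]), array([21.9,  3.3]), np.float64(28.9)]
mid [ 545.88638306 -320.29969788] 117.99285964758946 59.89100776003332
```

```bash
python3 -m creep '[0,0,-0.03,0,0,0,-0.06,0,0,0,-0.09,0,0,0,-0.11,0,0,0,-0.125,0,0,0,-0.14,0,0,0,-0.15,0,0,0,-0.155,0,0,0,-0.155,0,0,0,-0.155,0]' && python3 -m creep '[0,0,0,0,0,0,0,0,0,0,0,0,0,0,0,0,0,0,0,0,0,0,0,0]' 0.73 && python3 look.py w3.png
```

```text
t: 5.83
ee_pos: [545.8, -321.6, 104.6]
orientation: [3.047, 0.762, 0.001]
ft_force: [-0.3, -0.4, -0.1]
width: 87.8
grasp_force: 0.0
t: 6.33
ee_pos: [545.5, -321.5, 104.3]
orientation: [3.048, 0.762, 0.0]
ft_force: [-0.6, 0.9, -0.1]
width: 63.8
grasp_force: 0.0
6.3333 [ 545.5 -321.5  104.3] tool x [0.882 0.47  0.   ] y [ 0.47  -0.882  0.   ] z [ 0. -0. -1.] [-0.55  0.54  1.67  0.    0.94  0.53]
```

```bash
python3 -m creep '[0,0,0,0,0,0,0,0,0,0,0,0,0,0,0,0]' 0.68 && python3 -m creep '[0,0,0,0,0,0,0,0,0,0,0,0,0,0,0,0]' 0.64 && python3 -m creep '[0,0,0,0,0,0,0,0,0,0,0,0,0,0,0,0]' 0.62
```

```text
t: 6.72
ee_pos: [545.4, -321.4, 104.0]
orientation: [-3.048, -0.762, 0.0]
ft_force: [0.2, -0.3, 0.6]
width: 59.5
grasp_force: 0.0
t: 7.05
ee_pos: [545.4, -321.5, 104.1]
orientation: [-3.048, -0.762, 0.0]
ft_force: [0.2, -0.7, 0.0]
width: 56.3
grasp_force: 0.0
t: 7.38
ee_pos: [545.4, -321.5, 104.1]
orientation: [-3.048, -0.762, 0.0]
ft_force: [-0.3, -0.6, -1.0]
width: 54.6
grasp_force: 0.0
```

```bash
python3 look.py w4.png; python3 -c "
from h import *;o=get_obs();print(o['grasp_force'],o['width'],o['moment'],o['joint_torque'])
o,im,d,X=shot('scene','s2.png')
import cv2;a=cv2.imread('pics/s2.png');w=cv2.imread('pics/w4.png')
cv2.imwrite('pics/v4.png',np.hstack([cv2.resize(w[100:384,70:440],(400,307)),cv2.resize(a[140:260,200:330],(400,307),interpolation=2)]))"
```

```text
7.3833 [ 545.4 -321.5  104.1] tool x [ 0.882  0.47  -0.   ] y [ 0.47  -0.882 -0.   ] z [-0.  0. -1.] [-0.55  0.54  1.67  0.    0.94  0.53]
0.0 54.28150110082093 [-0.00169808  0.11899911  0.00707696] [ 4.32469724e-04 -5.77357256e+01 -2.40749216e+01  5.67508384e-02
 -2.35103042e-02  2.49586272e-06]
```

View pics/v4.png

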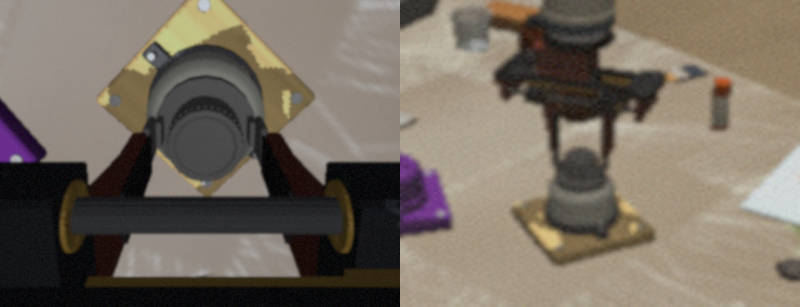

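The fingers stand on either side of the tabs, yet the pad force reads 0. I'll check from depth how far the tabs have moved.

Run:
```python
import numpy as np,cv2
X=np.load('X.npy');im=np.load('im.npy')
t=np.array([.47,-.882]);x=np.array([.882,.47]);q=X[...,:2]-[545.4,-320.8]
a=q@t;b=q@x;z=X[...,2]
for lo in range(88,150,4):
    m=(z>lo)&(z<lo+4)&(abs(a)<60)&(abs(b)<14)&(abs(a)>20)
    print(lo,np.histogram(a[m],bins=[-45,-40,-36,-34,-32,-30,-28,-26,-24,-22,-20,20,22,24,26,28,30,32,34,36,40,45])[0])
v=cv2.resize(im[190:290,160:320][...,::-1],(800,500),interpolation=cv2.INTER_CUBIC)
cv2.imwrite('pics/v5.png',v)
```

```text
88 [0 0 0 0 0 0 0 0 0 0 0 0 0 0 0 0 0 0 0 0 0]
92 [ 0  0  0  0  0  5  6 18 14 16  0  9 18 24  4  2  0  0  0  0  0]
96 [ 0  0  0  0  0  9 33 87 68 35  0 45 66 81 32 12  0  0  0  0  0]
100 [ 0  0  0  0  0  1  4 17  0  0  0  0  0 17  5  1  0  0  0  0  0]
104 [ 0  0  0  0  0  2  6 20  0  0  0  0  0 21  6  2  0  0  0  0  0]
108 [ 0  0  0  0  4 16 79 57  0  0  0  0  0 50 86 10  3  0  0  0  0]
112 [ 0  0  0  0  4 25 16  0  0  0  0  0  0  0 19 24  4  0  0  0  0]
116 [ 0  0  0  0  6 23 15  0  0  0  0  1  0  0 11 29  4  0  0  0  0]
120 [ 0  0  0  0  4 20 26  0  0  5  0  2  0  0 16 27  6  0  0  0  0]
124 [ 0  0  0  0  6 20 26  0  0  0  0  0  0  0 11 34  5  0  0  0  0]
128 [ 0  0  0  0 16 27  2  0  0  0  0  0  0  0 12 83 21  0  0  0  0]
132 [0 0 0 0 0 1 2 0 0 0 0 0 0 0 2 4 1 2 1 0 0]
136 [ 0  0  5 11 11  7 48  0  0  0  0  0  0  0 32 13  8  9  9  3  0]
140 [ 0  0  7 10  9 10 62  0  0  0  0  0  0  0 43 27  9  9 10  4  0]
144 [ 0  0  8  9 12 14 60  0  0  0  0  0  0  0 44 24 10  9 13  4  0]
148 [ 0  0  8 13 12 14 67  0  0  0  0  0  0  0 42 28 13 11 12  4  0]
```

View pics/v5.png

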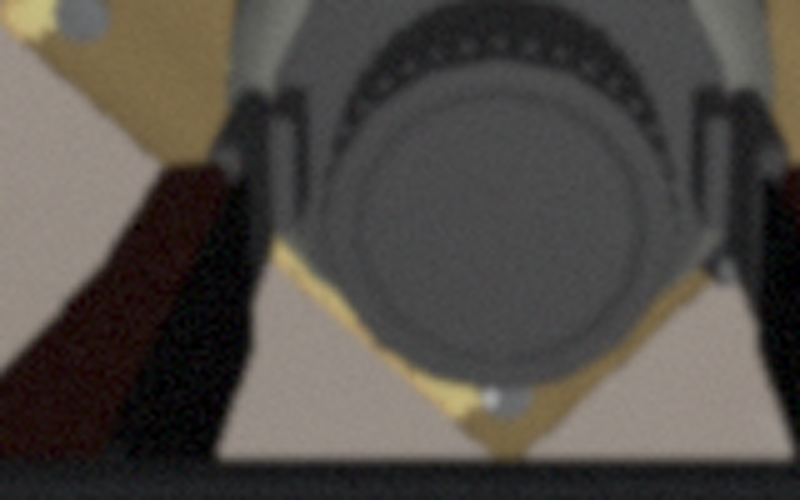

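Run:
```python
import numpy as np
X=np.load('X.npy')
t=np.array([.47,-.882]);x=np.array([.882,.47]);q=X[...,:2]-[545.4,-320.8]
a=q@t;b=q@x;z=X[...,2]
np.set_printoptions(linewidth=200)
for v in range(212,246,4):
    f=lambda u0,u1:' '.join(f'{a[v,u]:.0f},{b[v,u]:.0f},{z[v,u]:.0f}' for u in range(u0,u1))
    print(v,'|',f(205,224,));print('   R',f(298,317))
```

```text
212 | -32,11,119 -31,11,120 -30,12,121 -30,11,119 -29,11,119 -29,11,118 -28,10,117 -28,10,115 -28,9,113 -28,8,109 -27,8,108 -27,8,109 -26,8,109 -25,8,109 -25,7,106 -25,6,102 -25,5,98 -24,4,97 -24,4,97
   R 25,4,97 25,6,103 25,8,108 25,8,109 26,8,110 27,8,109 27,8,109 28,8,109 28,9,113 28,10,116 28,11,119 29,11,119 29,11,120 30,11,120 30,12,121 31,12,121 48,-19,22 49,-19,21 50,-19,23
216 | -30,11,127 -29,11,128 -29,11,127 -29,11,125 -28,10,125 -28,10,123 -28,9,120 -28,8,116 -28,6,112 -28,6,110 -27,6,110 -27,6,110 -26,6,111 -25,6,111 -25,5,108 -25,3,102 -25,2,99 -25,1,97 -24,2,97
   R 25,2,98 25,4,104 25,5,109 25,6,110 26,6,111 27,6,110 27,6,111 28,6,111 28,7,114 28,8,117 28,9,121 28,10,124 28,11,127 29,11,126 29,11,127 30,12,128 30,11,128 31,11,127 50,-22,22
220 | -30,10,131 -29,10,130 -28,10,131 -28,10,129 -28,9,127 -28,8,124 -28,6,119 -28,5,116 -28,4,112 -28,3,110 -27,3,110 -26,4,111 -26,3,111 -25,3,110 -25,3,108 -25,1,103 -25,-0,100 -25,-2,95 -24,-2,96
   R 25,-0,100 25,1,104 25,3,109 26,3,110 26,3,110 27,3,110 27,3,110 28,3,110 28,5,114 28,6,118 28,7,121 28,8,125 28,9,129 28,10,12
[... 1716 characters left out ...]
-28,-9,111 -41,-46,22 -40,-45,22 -39,-45,23 -31,-24,76 -29,-22,79 -29,-23,78 -26,-15,97 -25,-15,97 -24,-16,95
   R 26,-15,96 28,-22,80 29,-23,78 31,-24,75 36,-37,42 36,-36,46 37,-35,48 28,-9,113 28,-7,116 28,-6,121 28,-4,124 28,-3,127 28,-1,131 29,-1,131 28,2,139 28,3,142 28,4,144 28,5,148 28,6,150
244 | -27,4,150 -26,3,148 -26,2,145 -26,1,143 -26,-0,139 -28,-5,128 -28,-7,124 -28,-8,120 -47,-59,-1 -46,-59,-1 -44,-58,1 -44,-59,-1 -39,-49,22 -38,-49,23 -37,-49,22 -36,-49,22 -35,-49,23 -28,-26,77 -27,-25,80
   R 35,-50,21 36,-49,22 37,-50,22 36,-43,37 37,-44,36 37,-43,38 36,-37,51 37,-38,50 38,-37,52 28,-8,121 28,-6,125 28,-5,129 28,-4,131 29,-4,130 28,-0,140 28,1,141 28,2,145 28,2,146 28,4,150
```

The tabs have not moved (inner faces still at ±28 mm). The fingertips appear to end above the tab tops, near z=136, even though the TCP reads 104. I'll open and measure the tip height.

```bash
python3 -c "
from h import *;print({k:getattr(ctrl,k) for k in dir(ctrl) if k[0]!='_'})"; python3 -m creep '[0,0,0,0,0,0,0,0,0,0,0,0,0,0,0,0]' 0.95; python3 look.py w5.png
python3 - <<'E'
import numpy as np,cv2
X=np.load('X.npy');im=np.load('im.npy')
t=np.array([.47,-.882]);x=np.array([.882,.47]);q=X[...,:2]-[545.4,-321.5]
a=q@t;b=q@x;z=X[...,2]
for lo in range(88,180,4):
    m=(z>lo)&(z<lo+4)&(abs(a)>36)&(abs(a)<65)&(abs(b)<20)
    print(lo,m.sum(),*( [a[m][a[m]<0].max().round(1),a[m][a[m]>0].min().round(1),b[m].min().round(),b[m].max().round()] if m.sum()>10 and (a[m]<0).any() and (a[m]>0).any() else []))
E
```

```text
{'Unreachable': <class 'workcell.Unreachable'>, 'tcp_to_grasp': 18.700000000000003}
t: 7.82
ee_pos: [545.4, -321.5, 104.1]
orientation: [3.048, 0.762, -0.0]
ft_force: [0.8, -0.7, 0.1]
width: 77.3
grasp_force: 0.0
7.8167 [ 545.4 -321.5  104.1] tool x [ 0.882  0.47  -0.   ] y [ 0.47  -0.882  0.   ] z [ 0. -0. -1.] [-0.55  0.54  1.67 -0.    0.94  0.53]
88 0
92 0
96 0
100 0
104 0
108 0
112 0
116 0
120 0
124 0
128 0
132 17 -38.8 38.9 -10.0 11.0
136 186 -38.3 38.4 -10.0 12.0
140 244 -38.4 38.5 -10.0 12.0
144 251 -38.3 38.5 -10.0 12.0
148 274 -38.3 38.4 -10.0 12.0
152 296 -38.2 38.5 -10.0 12.0
156 323 -38.1 38.4 -10.0 12.0
160 312 -38.3 38.5 -9.0 12.0
164 342 -38.2 38.5 -7.0 12.0
168 363 -38.1 38.6 -5.0 12.0
172 357 -38.2 38.4 -3.0 12.0
176 377 -38.2 38.4 -0.0 12.0
```

View pics/w5.png

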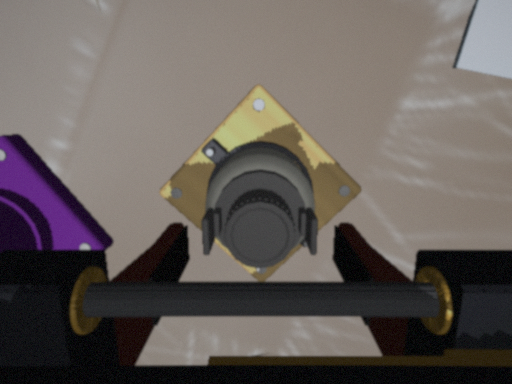

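The picture shows the fingers outside the tabs at (210,230) and (310,230). Depth puts the tips near z=135, about 31 mm behind the nominal TCP, so I go lower by that amount.

```bash
python3 -m creep '[0,0.0006,-0.006,0,0,0.0006,-0.012,0,0,0.0006,-0.018,0,0,0.0006,-0.024,0,0,0.0006,-0.03,0,0,0.0006,-0.03,0]' && python3 -m creep '[0,0,0,0,0,0,0,0,0,0,0,0,0,0,0,0]' 0.73 && python3 -m creep '[0,0,0,0,0,0,0,0,0,0,0,0,0,0,0,0]' 0.70; python3 look.py w6.png;  python3 - <<'E'
import numpy as np
X=np.load('X.npy')
t=np.array([.47,-.882]);x=np.array([.882,.47]);q=X[...,:2]-[545.4,-320.9]
a=q@t;b=q@x;z=X[...,2]
for lo in range(88,144,4):
    m=(z>lo)&(z<lo+4)&(abs(a)>24)&(abs(a)<50)&(abs(b)<14)
    print(lo,np.histogram(a[m],bins=[-45,-40,-36,-34,-32,-30,-28,-26,-24,24,26,28,30,32,34,36,40,45])[0])
E
```

```text
t: 8.37
ee_pos: [544.5, -320.3, 72.2]
orientation: [-3.046, -0.761, 0.003]
ft_force: [0.1, -0.3, 0.0]
width: 83.5
grasp_force: 0.0
t: 8.7
ee_pos: [545.7, -321.0, 74.4]
orientation: [3.047, 0.762, 0.001]
ft_force: [0.1, 0.5, -0.3]
width: 64.8
grasp_force: 0.3
t: 9.03
ee_pos: [545.7, -321.0, 74.5]
orientation: [3.047, 0.762, 0.001]
ft_force: [1.0, 1.0, 2.9]
width: 61.7
grasp_force: 6.3
9.0333 [ 545.7 -321.    74.5] tool x [0.882 0.47  0.   ] y [ 0.47  -0.882  0.001] z [ 0.001 -0.    -1.   ] [-0.55  0.58  1.68  0.    0.88  0.53]
88 [0 0 0 0 0 0 0 0 0 0 0 0 0 0 0 0 0]
92 [ 0  0  0  0  0  8  1 17  0 15  8  8  0  0  0  0  0]
96 [ 0  0  0  0  0 10 41 49  0 81 37 13  0  0  0  0  0]
100 [ 0  0  0  0  0  0  5  7  0 32  8  0  0  0  0  0  0]
104 [ 0  6  4  2  2  0  6 11  0 34  7  0  1  1  4  5  0]
108 [  0  14  12  11   8   6  57 106   0 108  90   7   5  13  11  21   0]
112 [ 0 20 11 16  9  6 59  1  0  0 51 11  8 14  9 20  0]
116 [ 0 17  9 12  8 13 62  0  0  0 57  9  7 16 12 21  0]
120 [ 0 18 11 16 12 12 70  0  0  0 68 14  7 20 13 24  0]
124 [ 0 22 15 18 11 15 63  0  0  0 65 13 10 16 13 28  0]
128 [  0  23  15  23  74 156 174   0   0   0 127 168 107  26  15  25   1]
132 [ 0 26 16 15 79 30 13  0  0  0  3 31 78 19 17 31  1]
136 [ 1 30 16 20 82  0  0  0  0  0  0  0 82 23 14 33  3]
140 [ 1 36 19 19 84  0  0  0  0  0  0  0 69 26 18 35  5]
```

Contact is real now, 6.3 N per pad. I squeeze to about 5 mm per tab.

```bash
python3 -m creep '[0,0,0,0,0,0,0,0,0,0,0,0,0,0,0,0]' 0.65 && python3 -m creep '[0,0,0,0,0,0,0,0,0,0,0,0,0,0,0,0]' 0.62; python3 -c "
from h import *;o=get_obs();print(o['moment'],o['ft_force'],o['grasp_force'])"
```

```text
t: 9.42
ee_pos: [545.7, -321.0, 74.5]
orientation: [3.047, 0.762, 0.001]
ft_force: [-1.2, 1.1, 5.3]
width: 57.4
grasp_force: 12.4
t: 9.75
ee_pos: [545.7, -321.1, 74.6]
orientation: [3.047, 0.762, 0.001]
ft_force: [-0.9, 0.7, 4.7]
width: 55.0
grasp_force: 16.0
[ 0.11535896  0.2819797  -0.00278178] [-0.87953238  0.74609222  4.66498743] 15.994286835193634
```

```bash
cat > m.sh <<'E'
python3 -c "
from h import *;o=get_obs();R=Ro.from_rotvec(o['orientation']).as_matrix();print('Mz %.3f yawdeg %.2f'%(o['moment'][2],np.degrees(np.arctan2(R[1,1],R[0,1]))),np.round(o['ft_force'],1),round(o['grasp_force'],1),round(o['width'],1),o['t'])"
E
bash m.sh; python3 -m creep '[0,0,0,0.04,0,0,0,0.08,0,0,0,0.12,0,0,0,0.16,0,0,0,0.16]' >/dev/null; bash m.sh;python3 -m creep '[0,0,0,0.04,0,0,0,0.08,0,0,0,0.12,0,0,0,0.16,0,0,0,0.16]'>/dev/null; bash m.sh;python3 -m creep '[0,0,0,0.04,0,0,0,0.08,0,0,0,0.12,0,0,0,0.16,0,0,0,0.16]'>/dev/null;  bash m.sh
```

```text
Mz -0.003 yawdeg -61.94 [-0.9  0.7  4.7] 16.0 55.0 9.75
Mz 0.024 yawdeg -52.65 [-0.7 -0.1  5.8] 16.0 55.0 10.1667
Mz 0.035 yawdeg -43.48 [-0.7 -0.3  5. ] 16.0 54.9 10.5833
Mz 0.092 yawdeg -34.32 [0.2 0.9 5.7] 16.0 54.9 11.0
```

```bash
python3 -m creep '[0,0,0,0.02,0,0,0,0.04,0,0,0,0.06,0,0,0,0.06]' >/dev/null; bash m.sh
python3 -m creep '[0,0,0,0.02,0,0,0,0.03,0,0,0,0.03]' >/dev/null; bash m.sh
python3 -m creep '[0,0,0,0.02,0,0,0,0.03,0,0,0,0.03]' >/dev/null; bash m.sh
```

```text
Mz 0.023 yawdeg -30.94 [0.3 0.3 5.2] 16.0 54.6 11.3333
Mz -0.043 yawdeg -29.25 [0.9 0.7 4.6] 16.0 55.2 11.5833
Mz 0.028 yawdeg -27.53 [-0.4  0.4  4.8] 16.0 54.8 11.8333
```

```bash
cat >> m.sh <<'E'
E
cat > g.sh <<'E'
bash m.sh | tee /tmp/l; awk '{exit !($2*$2<0.13*0.13)}' /tmp/l
E
python3 -m creep '[0,0,0,0.015,0,0,0,0.015,0,0,0,0.015]' >/dev/null; bash g.sh &&
python3 -m creep '[0,0,0,0.015,0,0,0,0.015,0,0,0,0.015]' >/dev/null; bash g.sh &&
python3 -m creep '[0,0,0,0.015,0,0,0,0.015,0,0,0,0.015]' >/dev/null&& bash g.sh &&
python3 -m creep '[0,0,0,0.015,0,0,0,0.015,0,0,0,0.015]' >/dev/null&& bash g.sh &&
python3 -m creep '[0,0,0,0.015,0,0,0,0.015,0,0,0,0.015]' >/dev/null&& bash g.sh &&
python3 -m creep '[0,0,0,0.015,0,0,0,0.015,0,0,0,0.015]' >/dev/null&& bash g.sh &&
python3 -m creep '[0,0,0,0.015,0,0,0,0.015,0,0,0,0.015]' >/dev/null&& bash g.sh &&
python3 -m creep '[0,0,0,0.015,0,0,0,0.015,0,0,0,0.015]' >/dev/null&& bash g.sh &&
python3 -m creep '[0,0,0,0.015,0,0,0,0.015,0,0,0,0.015]' >/dev/null&& bash g.sh &&
python3 -m creep '[0,0,0,0.015,0,0,0,0.015,0,0,0,0.015]' >/dev/null&& bash g.sh
```

```text
Mz -0.035 yawdeg -26.70 [0.9 0.7 4.6] 16.0 54.4 12.0833
Mz 0.006 yawdeg -25.83 [0.  1.2 5.4] 16.0 55.2 12.3333
Mz -0.013 yawdeg -24.98 [0.4 1.6 5.7] 16.0 55.0 12.5833
Mz 0.044 yawdeg -24.11 [0.6 1.  5.4] 16.0 55.0 12.8333
Mz -0.031 yawdeg -23.26 [0.1 0.5 5.1] 16.0 54.6 13.0833
Mz -0.061 yawdeg -22.40 [1.1 1.9 5.2] 16.0 54.5 13.3333
Mz -0.027 yawdeg -21.54 [0.1 0.6 5.2] 16.0 55.1 13.5833
Mz -0.024 yawdeg -20.68 [1.1 0.6 5.2] 16.0 55.0 13.8333
Mz 0.032 yawdeg -19.82 [1.8 1.3 5.2] 16.0 54.8 14.0833
Mz 0.018 yawdeg -18.96 [-0.2  0.8  4.8] 16.0 54.9 14.3333
```

```bash
python3 -m creep '[0,0,0,0.015,0,0,0,0.015,0,0,0,0.015]' >/dev/null&& bash g.sh &&
python3 -m creep '[0,0,0,0.015,0,0,0,0.015,0,0,0,0.015]' >/dev/null&& bash g.sh &&
python3 -m creep '[0,0,0,0.015,0,0,0,0.015,0,0,0,0.015]' >/dev/null&& bash g.sh &&
python3 -m creep '[0,0,0,0.015,0,0,0,0.015,0,0,0,0.015]' >/dev/null&& bash g.sh &&
python3 -m creep '[0,0,0,0.015,0,0,0,0.015,0,0,0,0.015]' >/dev/null&& bash g.sh &&
python3 -m creep '[0,0,0,0.015,0,0,0,0.015,0,0,0,0.015]' >/dev/null&& bash g.sh &&
python3 -m creep '[0,0,0,0.015,0,0,0,0.015,0,0,0,0.015]' >/dev/null&& bash g.sh &&
python3 -m creep '[0,0,0,0.015,0,0,0,0.015,0,0,0,0.015]' >/dev/null&& bash g.sh &&
python3 -m creep '[0,0,0,0.015,0,0,0,0.015,0,0,0,0.015]' >/dev/null&& bash g.sh &&
python3 -m creep '[0,0,0,0.015,0,0,0,0.015,0,0,0,0.015]' >/dev/null&& bash g.sh &&
python3 -m creep '[0,0,0,0.015,0,0,0,0.015,0,0,0,0.015]' >/dev/null&& bash g.sh &&
python3 -m creep '[0,0,0,0.015,0,0,0,0.015,0,0,0,0.015]' >/dev/null&& bash g.sh
```

```text
Mz 0.012 yawdeg -18.10 [0.4 1.4 6.2] 16.0 54.8 14.5833
Mz -0.025 yawdeg -17.24 [-1.1  1.1  5.2] 16.0 54.7 14.8333
Mz 0.014 yawdeg -16.38 [0.6 0.4 4.8] 16.0 55.0 15.0833
Mz -0.026 yawdeg -15.52 [-0.1  1.   4.5] 16.0 54.8 15.3333
Mz 0.011 yawdeg -14.66 [-0.   0.6  4.8] 16.0 54.7 15.5833
Mz 0.042 yawdeg -13.80 [-0.4  0.5  5.5] 16.0 54.9 15.8333
Mz 0.065 yawdeg -12.94 [0.4 0.6 5.2] 16.0 55.0 16.0833
Mz 0.010 yawdeg -12.08 [0.6 0.5 4.8] 16.0 54.7 16.3333
Mz 0.007 yawdeg -11.23 [-0.4  0.7  5.7] 16.0 54.7 16.5833
Mz -0.043 yawdeg -10.37 [0.2 0.7 6.2] 16.0 54.9 16.8333
Mz -0.114 yawdeg -9.52 [-0.4  0.5  5.8] 16.0 54.9 17.0833
Mz -0.081 yawdeg -8.66 [-0.5  0.   5.3] 16.0 54.6 17.3333
```

```bash
python3 -m creep '[0,0,0,0,0,0,0,0]' >/dev/null&& bash g.sh &&
python3 -m creep '[0,0,0,0.01,0,0,0,0.01,0,0,0,0.01]' >/dev/null&& bash g.sh &&python3 -m creep '[0,0,0,0]' >/dev/null&& bash g.sh &&
python3 -m creep '[0,0,0,0.01,0,0,0,0.01,0,0,0,0.01]' >/dev/null&& bash g.sh &&python3 -m creep '[0,0,0,0]' >/dev/null&& bash g.sh
```

```text
Mz -0.102 yawdeg -8.67 [-0.1  0.4  5.1] 16.0 54.6 17.5
Mz -0.198 yawdeg -8.10 [-0.1  0.9  4.3] 16.0 54.9 17.75
```

Torque is ramping at about 53°, beyond the fin range, so this is the end stop. I ease back slightly and lift gently, watching Fz.

```bash
python3 -m creep '[0,0,0,0,0,0,0,0]' >/dev/null; bash m.sh; python3 -m creep '[0,0,0,-0.015,0,0,0,-0.015,0,0,0,-0.015]' >/dev/null; bash m.sh; 
python3 -m creep '[0,0,0.001,0,0,0,0.001,0,0,0,0.001,0]' >/dev/null; bash m.sh; python3 -m creep '[0,0,0.001,0,0,0,0.001,0,0,0,0.001,0]' >/dev/null; bash m.sh
```

```text
Mz -0.151 yawdeg -8.10 [-0.9  1.3  5.7] 16.0 54.9 17.9167
Mz -0.145 yawdeg -8.96 [-0.5  1.1  4.8] 16.0 55.0 18.1667
Mz -0.141 yawdeg -8.95 [ 2.  -1.  -0.3] 15.8 54.7 18.4167
Mz -0.123 yawdeg -8.94 [ 2.5 -1.  -4.7] 15.8 54.7 18.6667
```

```bash
python3 -m creep '[0,0,0.001,0,0,0,0.001,0,0,0,0.001,0]' ; bash m.sh; python3 -m creep '[0,0,0.001,0,0,0,0.001,0,0,0,0.001,0]' ; bash m.sh
```

```text
t: 18.92
ee_pos: [545.3, -320.7, 77.0]
orientation: [-2.388, -2.041, -0.0]
ft_force: [2.7, 0.0, -3.7]
width: 54.8
grasp_force: 15.8
Mz -0.133 yawdeg -8.94 [ 2.7  0.  -3.7] 15.8 54.8 18.9167
t: 19.17
ee_pos: [545.4, -320.7, 78.1]
orientation: [-2.388, -2.041, -0.0]
ft_force: [0.6, 0.2, -3.8]
width: 54.3
grasp_force: 15.8
Mz -0.081 yawdeg -8.94 [ 0.6  0.2 -3.8] 15.8 54.3 19.1667
```

```bash
python3 -m creep '[0,0,0.002,0,0,0,0.004,0,0,0,0.004,0]' >/dev/null; bash m.sh; python3 -m creep '[0,0,0.002,0,0,0,0.004,0,0,0,0.004,0]' >/dev/null; bash m.sh; python3 look.py w7.png
python3 - <<'E'
import numpy as np
X=np.load('X.npy');z=X[...,2];r=np.hypot(X[...,0]-545.4,X[...,1]+320.6)
print('top z',np.median(z[(r<15)&(z<160)]),'flange',np.median(z[(r>22)&(r<26)&(z>90)&(z<118)]), 'shoulder',np.median(z[(r>33)&(r<38)&(z>70)&(z<92)]))
E
```

```text
Mz -0.034 yawdeg -8.93 [ 0.7  1.3 -1.2] 15.8 54.7 19.4167
Mz -0.025 yawdeg -8.92 [ 0.3  0.5 -1.2] 15.8 55.0 19.6667
19.6667 [ 545.6 -321.3   86.9] tool x [ 0.155  0.988 -0.001] y [ 0.988 -0.155  0.001] z [ 0.001 -0.001 -1.   ] [-0.55  0.56  1.68 -0.    0.91 -0.39]
top z 140.16387912483023 flange 108.6890000778668 shoulder 81.02603332867506
```

The cap is rising freely: its top was at 128 and is now at 140. I lift clear and locate the frame.

```bash
python3 -m creep '[0,0,0.01,0,0,0,0.025,0,0,0,0.045,0,0,0,0.07,0,0,0,0.1,0,0,0,0.12,0,0,0,0.13,0,0,0,0.13,0]'; bash m.sh
python3 - <<'E'
from h import *
o,im,d,X=shot('top','top2.png')
z=X[...,2];hsv=cv2.cvtColor(im,cv2.COLOR_RGB2HSV)
print(im[222,152],hsv[222,152],hsv[222,190],X[222,152],X[222,190])
m=((hsv[...,1]<30)&(hsv[...,2]>110)&(abs(X[...,0]-480)<160)&(abs(X[...,1]-130)<180)).astype(np.uint8)
m=cv2.morphologyEx(m,cv2.MORPH_OPEN,np.ones((3,3)))
n,l,s,c=cv2.connectedComponentsWithStats(m);i=1+np.argmax(s[1:,4]);p=X[l==i];p=p[~np.isnan(p[:,0])]
print(s[i],c[i],cv2.minAreaRect(p[:,:2].astype(np.float32)),np.median(p[:,2]))
m=(z>5)&(z<20)&(abs(X[...,0]-480)<160)&(abs(X[...,1]-130)<180)
print(m.sum(),np.median(X[m],0))
E
```

```text
t: 20.38
ee_pos: [546.7, -321.7, 219.3]
orientation: [2.384, 2.038, 0.002]
ft_force: [0.2, -0.1, 0.3]
width: 55.0
grasp_force: 15.8
Mz -0.013 yawdeg -8.94 [ 0.2 -0.1  0.3] 15.8 55.0 20.3833
[133 134 132] [ 45   4 134] [ 16  25 130] [477.20164512 122.12329268   4.61509805] [480.30789493 -20.25812832   1.86809887]
[ 118  200   59   45 1966] [148.87690743 221.88301119] ((478.4393310546875, 144.82925415039062), (156.09300231933594, 217.0690460205078), 8.6775541305542) 9.461131317540701
2549 [477.81589105 135.26213259   8.78774233]
```

```bash
python3 -m creep '[-0.002,0.01,0,0,-0.005,0.03,0,0,-0.01,0.06,0,0,-0.015,0.095,0,0,-0.02,0.13,0,0,-0.025,0.165,0,0,-0.03,0.2,0,0,-0.035,0.235,0,0,-0.04,0.27,0,0,-0.045,0.305,0,0]' >/dev/null;  python3 -m creep '[-0.005,0.035,0,0,-0.01,0.07,0,0,-0.015,0.1,0,0,-0.02,0.125,0,0,-0.023,0.145,0,0,-0.023,0.153,0,0,-0.023,0.153,0,0]'; python3 look.py w8.png
python3 - <<'E'
import numpy as np,cv2
X=np.load('X.npy');im=np.load('im.npy');z=X[...,2]
m=(z>4.5)&(z<16)&(abs(X[...,0]-480)<130)&(abs(X[...,1]-135)<150)
m=cv2.morphologyEx(m.astype(np.uint8),cv2.MORPH_OPEN,np.ones((5,5)))>0
p=X[m];print(m.sum(),cv2.minAreaRect(p[:,:2].astype(np.float32)),np.median(p[:,2]))
im[m]=im[m]//2+np.array([0,120,0],np.uint8);cv2.imwrite('pics/v6.png',im[...,::-1])
E
```

```text
t: 21.85
ee_pos: [476.0, 138.4, 214.7]
orientation: [-2.384, -2.044, 0.004]
ft_force: [-0.4, -1.6, -0.8]
width: 54.8
grasp_force: 15.8
21.85 [476.  138.4 214.7] tool x [ 0.153  0.988 -0.001] y [ 0.988 -0.153 -0.003] z [-0.003 -0.001 -1.   ] [0.26 0.2  1.88 0.   1.06 0.41]
11472 ((472.8351135253906, 131.52371215820312), (148.4501495361328, 188.47500610351562), 10.286710739135742) 8.217998377604234
```

View pics/v6.png

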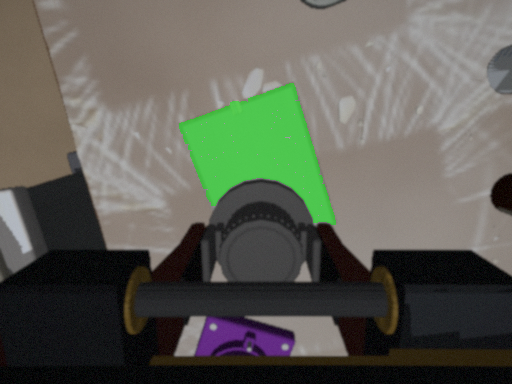

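The frame shows in green with its centre at about (475,132), and the cap held at (262,250) is almost over it. I go down.

```bash
python3 -m creep '[0,-0.003,-0.02,0,0,-0.006,-0.05,0,0,-0.006,-0.085,0,0,-0.006,-0.12,0,0,-0.006,-0.15,0,0,-0.006,-0.175,0,0,-0.006,-0.19,0,0,-0.006,-0.2,0,0,-0.006,-0.2,0,0,-0.006,-0.2,0]'; bash m.sh; python3 look.py w9.png
python3 - <<'E'
import numpy as np
X=np.load('X.npy');z=X[...,2];r=np.hypot(X[...,0]-476,X[...,1]-132)
print('top z',np.median(z[(r<15)&(z<100)]),'flange',np.median(z[(r>22)&(r<26)&(z>15)&(z<60)]), 'glass',np.median(z[(r>50)&(r<70)&(z>3)&(z<18)]))
E
```

```text
t: 22.73
ee_pos: [477.4, 130.4, 15.9]
orientation: [-2.389, -2.04, 0.001]
ft_force: [0.6, 0.4, -1.1]
width: 54.4
grasp_force: 15.8
Mz 0.035 yawdeg -8.99 [ 0.6  0.4 -1.1] 15.8 54.4 22.7333
22.7333 [477.4 130.4  15.9] tool x [ 0.156  0.988 -0.   ] y [ 0.988 -0.156 -0.001] z [-0.001 -0.    -1.   ] [ 0.24  0.52  2.01 -0.    0.61  0.4 ]
top z 69.23670430970967 flange 38.114714463232644 glass 8.261014588391188
```

```bash
cat > f.sh <<'E'
bash m.sh | tee /tmp/l; python3 -c "
from h import *;import sys;sys.exit(get_obs()['ft_force'][2]>2.5)"
E
python3 -m creep '[0,0,-0.006,0,0,0,-0.011,0,0,0,-0.014,0,0,0,-0.015,0,0,0,-0.015,0]'; bash f.sh && 
python3 -m creep '[0,0,-0.001,0,0,0,-0.001,0,0,0,-0.001,0]'>/dev/null; bash f.sh && 
python3 -m creep '[0,0,-0.001,0,0,0,-0.001,0,0,0,-0.001,0]'>/dev/null && bash f.sh && 
python3 -m creep '[0,0,-0.001,0,0,0,-0.001,0,0,0,-0.001,0]'>/dev/null && bash f.sh && 
python3 -m creep '[0,0,-0.001,0,0,0,-0.001,0,0,0,-0.001,0]'>/dev/null && bash f.sh && 
python3 -m creep '[0,0,-0.001,0,0,0,-0.001,0,0,0,-0.001,0]'>/dev/null && bash f.sh
```

```text
t: 23.2
ee_pos: [477.3, 131.2, 0.9]
orientation: [-2.387, -2.042, 0.0]
ft_force: [-0.2, -0.0, -1.1]
width: 54.8
grasp_force: 15.8
Mz -0.009 yawdeg -8.93 [-0.2 -0.  -1.1] 15.8 54.8 23.2
Mz -0.009 yawdeg -8.93 [-0.2 -0.  -1.1] 15.8 54.8 23.2False
False
```

```bash
sed -i 's/sys.exit(\(.*\))"/sys.exit(int(\1))"/' f.sh
python3 -m creep '[0,0,-0.001,0,0,0,-0.001,0,0,0,-0.001,0]'>/dev/null; bash f.sh && 
python3 -m creep '[0,0,-0.001,0,0,0,-0.001,0,0,0,-0.001,0]'>/dev/null && bash f.sh && 
python3 -m creep '[0,0,-0.001,0,0,0,-0.001,0,0,0,-0.001,0]'>/dev/null && bash f.sh && 
python3 -m creep '[0,0,-0.001,0,0,0,-0.001,0,0,0,-0.001,0]'>/dev/null && bash f.sh && 
python3 -m creep '[0,0,-0.001,0,0,0,-0.001,0,0,0,-0.001,0]'>/dev/null && bash f.sh && 
python3 -m creep '[0,0,-0.001,0,0,0,-0.001,0,0,0,-0.001,0]'>/dev/null && bash f.sh
```

```text
Mz 0.016 yawdeg -8.93 [-0.3  0.7 -0.9] 15.8 54.8 23.45
Mz -0.014 yawdeg -8.93 [-0.1 -0.3 -1.3] 15.8 54.7 23.7
Mz -0.023 yawdeg -8.93 [ 0.1 -0.4 -1. ] 15.8 54.9 23.95
Mz 0.020 yawdeg -8.94 [-1.9 -1.3  5.4] 16.0 55.2 24.2
```

Contact at about 5 N. I open in stages, then retreat upward.

```bash
python3 -m creep '[0,0,0,0,0,0,0,0,0,0,0,0]' 0.68 >/dev/null; bash m.sh; python3 -m creep '[0,0,0,0,0,0,0,0,0,0,0,0]' 0.76 >/dev/null; bash m.sh; python3 -m creep '[0,0,0,0,0,0,0,0,0,0,0,0,0,0,0,0]' 0.95 >/dev/null; bash m.sh
python3 -m creep '[0,0,0.01,0,0,0,0.025,0,0,0,0.045,0,0,0,0.075,0,0,0,0.11,0,0,0,0.145,0,0,0,0.18,0,0,0,0.2,0,0,0,0.2,0]'; python3 -m creep '[0,-0.03,0.03,0,0,-0.06,0.04,0,0,-0.08,0.04,0,0,-0.08,0.04,0,0,-0.08,0.04,0]' >/dev/null; python3 look.py w10.png cap glass_frame
python3 - <<'E'
import numpy as np,cv2
X=np.load('X.npy');z=X[...,2]
k=(abs(X[...,0]-476)<140)&(abs(X[...,1]-132)<150)
for lo,hi in [(3,16),(25,36),(46,60)]:
    m=cv2.morphologyEx((k&(z>lo)&(z<hi)).astype(np.uint8),cv2.MORPH_OPEN,np.ones((3,3)))>0
    print(lo,hi,m.sum(),cv2.minAreaRect(X[m][:,:2].astype(np.float32)),np.median(z[m]))
E
```

```text
Mz 0.024 yawdeg -8.94 [-1.8 -0.5  6.1] 8.8 60.0 24.45
Mz 0.008 yawdeg -8.94 [ 0.5  0.6 -0.2] 0.0 66.5 24.7
Mz 0.030 yawdeg -8.94 [0.4 1.1 0. ] 0.0 83.3 25.0333
t: 25.78
ee_pos: [480.3, 131.9, 202.5]
orientation: [2.385, 2.039, 0.013]
ft_force: [1.2, 0.6, -0.5]
width: 83.5
grasp_force: 0.0
26.2 [476.8  50.5 236.6] tool x [0.158 0.988 0.   ] y [ 0.988 -0.158 -0.001] z [-0.001  0.    -1.   ] [0.08 0.15 1.89 0.   1.1  0.24]
cap 0.82 252 101 [480. 132.  51.]
glass_frame 0.77 235 87 [461. 152.  20.]
3 16 16317 ((468.1030578613281, 129.38172912597656), (266.4931945800781, 195.69078063964844), 7.890188217163086) 8.267829128561848
25 36 86 ((477.2122497558594, 131.6190643310547), (13.646735191345215, 55.774261474609375), 80.97144317626953) 33.16715572831416
46 60 1153 ((477.1352233886719, 131.5006561279297), (38.22577667236328, 63.2337646484375), 81.425537109375) 51.27557827512915
```

View pics/w10.png

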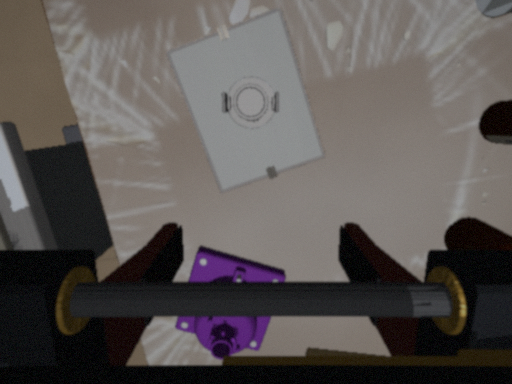

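The cap stands upright at (250,101), in the middle of the frame, and the gripper is clear of everything.

```bash
python3 -c "
from workcell import ticket;print(ticket.close_job())"
```

```text
the job is handed in; nothing more can be done
None
```

The jar is open: the cap came off at its end stop and stands top side up, released, near the middle of the clip frame's glass, and the job was handed in at about 26 s; no verdict came back.

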